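# Jack up the plating unit and hold it

## Robot

A 6-joint arm with a two-finger parallel gripper is mounted at the origin on the work surface. World frame = base frame: x ahead of the robot, y to its left, z up, the work surface at z = 0. Lengths are in m, angles in rad, forces in N, time in s.
With the tool pointing down it reaches from about 0.35 to 0.875 m from the base axis. Payload 15.5 kg.
Tool frame: the origin (TCP) lies midway between the tips of the shut fingers; the grasp point (between the pads) lies ctrl.hold_point_z behind it (ctrl.hold_point_z is the distance from the TCP to the grasp point, in m); z points along the fingers, y is the line along which they close (so a half turn about z gives the same grasp; the last joint's range is limited). The gripper opens to 85 mm and grips with 20 to 120 N. Pads are 22 mm wide; open, the fingers measure 114 mm over their backs; the gripper's body (76 mm by 85 mm) begins 54 mm behind the grasp point. The pads swing forward as they close: fully open they stand 13 mm farther back than shut.
Start: joints at [1.062, 0.494, 1.345, -0, 1.302, -0.096], TCP at [0.251, 0.573, 0.231] pointing down, gripper open.
Joint ranges: [-2.91, 2.91], [-0.82, 2.16], [0.22, 2.67], [-1.22, 4.37], [0.12, 2.79], [-3.08, 3.08]. Speed limits (rad/s): [1.89, 1.89, 2.57, 3.01, 3.01, 3.01].

## Interface

Orientations are given as a 3x3 rotation matrix whose columns are the frame's x, y, z axes.
In Python, from workcell import ctrl gives the robot as it stands. The module is installed in compiled form; this text tells all that it offers.
- The arm moves only by the tool play_rows, never from a script. Its argument "motion" is text: rows parted by semicolons, each of 7 numbers parted by spaces: the turn, a rotation vector about the tool's x, y, z each as a share of pi rad, from -1 to 1, then the shift along the tool's x, y, z each as a share of 0.2 m, from -1 to 1, then the closure, from 0 (fully open) to 1 (shut). In form: wx wy wz x y z gripper; .... A call has 1 to 5 rows; each row is the pose to reach, as a shift and turn from the pose commanded when the call began, along the tool's axes at that moment, turning the shorter way round; what a row does not reach only later rows make up. A row lasts 1/10 s, in which the tool goes at most 50 mm and 8.59 degrees, less where a joint would pass 70% of its speed; a pose out of reach is approached as far as the arm can. A call with a number of a shift or a turn outside -1 to 1 is refused whole. A call with a gripper value outside its range is refused whole. The fingers move at their own pace and stop on an object; "squeeze" is the grip in N (left out, the last holds). Time passes only in rows, so rows that repeat a pose let the fingers close. It gives the time, the measured TCP pose, the force, the opening and the grip force at its end, in the units of the state.
- ctrl.sense(): the state, without advancing time (a new reading comes with each control period).
- ctrl.get_image(name): name is "side" or "top" or "wrist"; returns a dict with "frame" (400x640x3 uint8, red, green, blue), "fx", "fy", "cx", "cy" (pixels), "xyz" and "rotation" of the camera in the world; the wrist camera has in their place "T_tool_cam" (4x4, takes a point from camera to tool coordinates, whose origin is the TCP and whose axes are the flange's). Camera axes: x right, y down, z forward; pixel columns grow to the right and rows downward; lengths in m; the calibration is good to about 2 mm. A picture is of the moment at which its call begins: read the wrist's pose just before it. There is no depth.
- ctrl.hand_in(): hands the job in; it is judged then, once.
Trained networks look in a picture, given as the dict that the camera call returned (one of the last four; its "shot" number tells which), for a name from the list of things; names that differ only in an ending like _2 or _b are one class to them, and where a whole thing is asked for, a point or a joint stands for the part that bears it (a point fixed in the world has none). Each returns a list of dicts, best first, with "p" (0 to 1); they miss things now and then, are a little off and sometimes report something else, mostly with a low value. They report only what shows in the picture. A call takes as long as a camera call.
- ctrl.find_in(target, picture): "box" ([left, top, right, bottom] in pixels, round what is visible of it).
- ctrl.place_of(target, picture): "xy" ([column, row] in pixels: a listed point, or the origin of a listed thing).
The state is a dict: "t": time; "joint_pos": joint angles; "qd": joint speeds; "effort": joint torques, N m; "eef_pos": TCP position; "tcp_rot": TCP orientation; "ft_force": force on the tool from outside, world axes, zero at the start; "torque": the same for the moment, N m; "width": opening from 0.0 (shut) to 1.0 (fully open); "grip_force": force on a finger pad.
Only numpy, scipy, OpenCV 4.12 (cv2) and the standard library are available. Lean on these libraries where they do the work, as an engineer would, in place of code of your own. Each camera call takes 0.05 s, during which the arm holds its last target. There are 200 camera calls.

## Task

The full plating unit needs a new rubber foot: throw its hold-down lever over into the free notch (the one marked with a round stud) and set the small lever jack upright on the bench with its saddle centred under the lift lug, the gusseted bracket marked with a ring. Then pump the jack handle smoothly all the way down so that the jack alone lifts the unit's side, and finish while holding the handle down: the jack has no catch and the unit sinks if you let go. Leave everything else on the bench where it lies.

Things in the scene. Friction and masses are not known exactly. Their poses are not given: they have to be found in the camera images.
- unit: Steel mounting plate (300 x 310 x 6 mm), screwed down under the plating unit. Origin: its middle, on the bench; x, y along the unit's edges; never moves. The unit on it: cabinet 280 (x) by 320 mm (y), deck up to 195 mm. Lift lug and a plain ear stick out of its -y face; the hold-down stands before its -x face near the -y corner.
- cabinet: The white and dark red plating unit, 10 kg, tanks full. It tips up only about the line of its far feet (145 mm to +y of the plate's middle), the -y side rising; origin: over the plate's middle, 6 mm above the bench. The lug needs about 42 N to rise. It cannot rise until the hold-down is free.
- lift_mark (a point): Marked lift point: centre of the flat underside of the lift lug, 68 mm above the bench, 32 mm out from the cabinet's face. The lug is a steel plate 56 mm wide (x), 8 mm thick, sticking out 62 mm, with two gussets and a ring on top over this point. Rises about 16 mm at full stroke. The plain slotted ear 135 mm farther along unit +x is no lift point.
- holddown (a joint): Angle (rad) of the flat hold-down lever about its upright post; grows clockwise from above. 0: clamped, lever along unit -y, its toe over the base flange. 1.571: free, lever along unit -x, beside the round stud. A spring plunger drops into a notch at 0 and at 1.571: about 5 N at the knob to leave a notch, 1 N between. Stops at -0.14 and 1.72.
- holddown_knob (a point): Centre of the top of the hold-down's upright black round knob, 22 mm in diameter and 52 mm tall (57 to 109 mm above the bench), 90 mm from the post's axis. The lever arm under it is 22 mm wide, its top 45 mm above the bench.
- holddown_axis (a point): Point on the upright axis of the hold-down post, level with the knob's top. The post's own top is 65 mm above the bench.
- jack: The loose lever jack, about 0.9 kg: two aluminium side plates (44 mm over the outsides, 195 mm long) on four rubber feet (70 mm across), lift arm with round saddle in front, pump handle behind. Origin: middle of its underside, on the bench; x points to the saddle end, z up.
- jack_grip (a point): Where to take hold of the jack: midway between the side plates' outer faces (44 mm apart along jack y), 15 mm behind its origin, 45 mm above the bench, near the balance point. Between 0 and 70 mm behind the origin the plates reach from 10 to 64 mm above the bench, elsewhere to 40 mm.
- saddle: The jack's round saddle, 38 mm in diameter, kept level by its linkage. Origin: its cross pin, 14 mm below the centre of its flat top. Lowered: 99 mm ahead of the jack's origin, top 48 mm above the bench. At full stroke it is 37 mm higher (top at 85 mm), still 99 mm ahead.
- jack_handle (a joint): Pump handle angle (rad): 0 fully up (it springs back there), 0.70 fully down at its stop. The handle leaves the jack's rear along -x, 0.68 rad above level at 0, level at the end. The saddle meets the lug at about half stroke. At the grip: 6 to 8 N unloaded, 15 to 19 N lifting the unit.
- handle_grip (a point): Centre of the black rubber sleeve on the pump handle: 24 mm in diameter, 90 mm long, on the tube's axis, 210 mm from the handle's pivot.
- handle_pivot (a point): The pump handle's pivot on the jack: 65 mm behind the jack's origin, 55 mm above the bench; its axis runs along the jack's y.
- new_foot: Bystander: new black rubber foot, ring 36 mm in diameter, 22 mm tall.
- jar: Bystander: white plastic jar, 60 mm in diameter, 85 mm tall.
- bench_block: Bystander: steel bench block, 75 x 75 x 22 mm.
- pliers: Bystander: blue-handled pliers, 125 mm long, 14 mm high.
- mandrel: Bystander: tapered steel ring mandrel lying down, 260 mm long, 26 mm thick at most; origin on its axis at mid-length.
- bead_tray: Bystander: shallow blue tray, 90 x 130 x 22 mm.
- charcoal: Bystander: black charcoal block, 100 x 65 x 30 mm.

How it is judged:
By the outcome, as a careful person would: the job done as asked, in the order asked, and still so for the second after the job is handed in, while the arm keeps its last pose, push and grip.
It also fails if it takes over 72 s, if anything falls off the work surface, if the arm or the gripper's body presses on something with over 40 N, if the wrist force passes 120 N, or if a joint passes its speed limit or range.

## Working session

There is one attempt and no reset: what is moved stays moved. The work goes in short steps, Python scripts to look and compute and a tool call to move; the robot and the scene stay as the last step left them, time stands still between calls to the robot, and variables do not carry over. Pictures are saved under pics/ and viewed, at most 10 in all, crops included, and the job is handed in when it is done.

Besides the shell and the picture viewer there is one more tool, called after "Request:" by a JSON object that holds its "api" and its "payload", one argument or row to a line. play_rows: Moves the arm, as the interface text tells. Shift numbers are shares of 0.2 m and turn numbers shares of pi rad, none past 1 either way. Its arguments: {"type":"object","properties":{"motion":{"type":"string"},"squeeze":{"type":"number"}},"required":["motion"]}

```bash
mkdir -p pics
cat > h.py <<'E'
import numpy as np, cv2
from workcell import ctrl
def cam(im, s=None):
    if "xyz" in im: return np.array(im["rotation"]), np.array(im["xyz"])
    T=np.array(im["T_tool_cam"]); R=np.array(s["tcp_rot"]); return R@T[:3,:3], R@T[:3,3]+np.array(s["eef_pos"])
def at_z(im,px,z,s=None):
    R,p=cam(im,s); d=R@np.array([(px[0]-im["cx"])/im["fx"],(px[1]-im["cy"])/im["fy"],1]); return p+d*(z-p[2])/d[2]
def tri(obs):
    A=np.zeros((3,3));b=np.zeros(3)
    for im,px,s in obs:
        R,p=cam(im,s); d=R@np.array([(px[0]-im["cx"])/im["fx"],(px[1]-im["cy"])/im["fy"],1]); d/=np.linalg.norm(d)
        P=np.eye(3)-np.outer(d,d);A+=P;b+=P@p
    return np.linalg.solve(A,b)
def save(im,n): cv2.imwrite("pics/"+n,im["frame"][:,:,::-1])
E
python3 - <<'E'
from h import *
np.set_printoptions(precision=4,suppress=True)
Z=dict(lift_mark=.068,holddown_knob=.109,holddown_axis=.109,jack_grip=.045,jack=0,saddle=.034,handle_grip=None,handle_pivot=.055,unit=0,cabinet=.006,new_foot=0,jar=0,bench_block=0,pliers=0,mandrel=.013,bead_tray=0,charcoal=0)
I={n:ctrl.get_image(n) for n in("top","side")}
for n in I: save(I[n],n+"0.png"); print(n,np.array(I[n]["xyz"]))
s=ctrl.sense();print(ctrl.hold_point_z,s["tcp_rot"],s["ft_force"])
for k,z in Z.items():
    o=[]
    for n in I:
        r=ctrl.place_of(k,I[n])
        if r: o.append((I[n],r[0]["xy"],None)); print(k,n,[(np.round(q["xy"],1),round(q["p"],2)) for q in r[:2]], at_z(I[n],r[0]["xy"],z if z is not None else .19))
    if len(o)==2: print("   tri",tri(o))
E
```

```text
top [ 0.5086 -0.0441  1.1692]
side [-0.589  -0.2369  1.2256]
0.0187 [[-0.916   0.4012 -0.0005]
 [ 0.4012  0.916  -0.0009]
 [ 0.0001 -0.001  -1.    ]] [ 1.0955  0.0663 -0.0145]
lift_mark top [(array([225.6, 193.1]), 0.84)] [0.5882 0.2095 0.068 ]
lift_mark side [(array([239.5, 205.4]), 0.85)] [0.5681 0.2109 0.068 ]
   tri [0.5894 0.2168 0.0466]
holddown_knob top [(array([220.9, 241. ]), 0.7)] [0.4557 0.212  0.109 ]
holddown_knob side [(array([230.2, 218.5]), 0.59)] [0.467  0.2079 0.109 ]
   tri [0.4567 0.2064 0.1202]
holddown_axis top [(array([189.6, 238.8]), 0.71), (array([417.5, 176.3]), 0.65)] [0.4623 0.2965 0.109 ]
holddown_axis side [(array([201., 215.]), 0.79), (array([280.3, 178.7]), 0.63)] [0.4685 0.3007 0.109 ]
   tri [0.4624 0.2961 0.1153]
jack_grip top [(array([333.7, 198.3]), 0.89), (array([347.6, 197.5]), 0.74)] [ 0.5722 -0.097   0.045 ]
jack_grip side [(array([333.4, 223.7]), 0.88), (array([422.8, 207.4]), 0.34)] [ 0.5533 -0.0976  0.045 ]
   tri [ 0.5731 -0.0966  0.0248]
jack top [(array([327.5, 201.4]), 0.95)] [ 0.5656 -0.0804  0.    ]
jack side [(array([327. , 232.7]), 
[... 1282 characters left out ...]
ay([282.7, 181.8]), 0.57)] [0.778  0.1158 0.    ]
   tri [ 0.7877  0.1173 -0.0086]
mandrel top [(array([419.6, 149.4]), 0.55)] [ 0.7184 -0.3573  0.013 ]
mandrel side [(array([421.4, 206.1]), 0.78), (array([298.3, 225.8]), 0.68)] [ 0.7097 -0.3756  0.013 ]
   tri [ 0.7231 -0.3697 -0.003 ]
bead_tray top [(array([462.8, 270.3]), 0.94)] [ 0.3572 -0.4803  0.    ]
bead_tray side [(array([457.7, 294.1]), 0.96), (array([403.6, 182.7]), 0.26)] [ 0.3686 -0.4849  0.    ]
   tri [ 0.359  -0.4796  0.0106]
charcoal top [(array([471., 187.]), 0.6)] [ 0.6053 -0.5129  0.    ]
charcoal side [(array([464.4, 238.3]), 0.67), (array([421.3, 209.1]), 0.17)] [ 0.5939 -0.5143  0.    ]
   tri [ 0.6063 -0.5175 -0.0126]
```

View pics/top0.png

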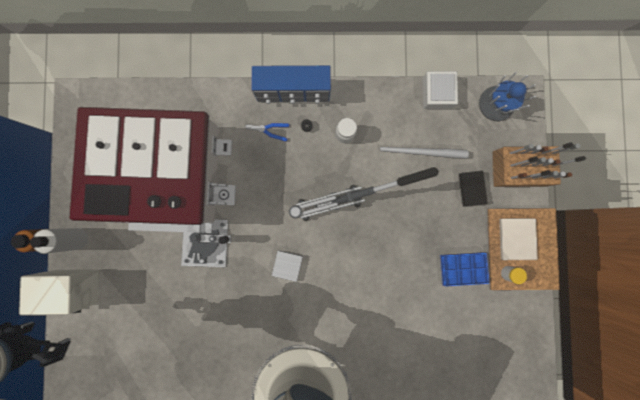

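View pics/side0.png

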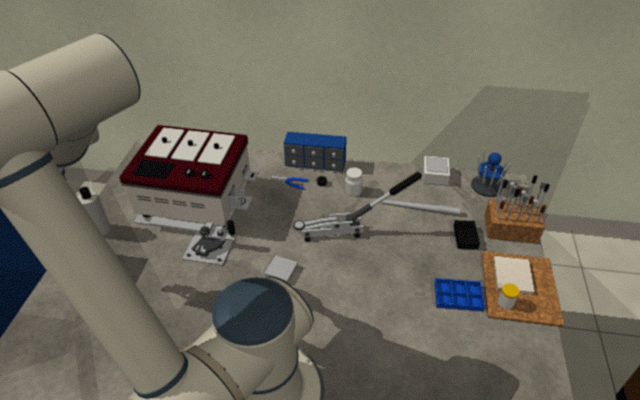

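The top view has the unit at left, with the ringed lug at about (223,194) and the plain ear at (223,147). The hold-down knob is at (221,241), and the jack lies from the saddle at (295,211) to its grip at (418,177). Unit axes are roughly world axes. Next I'll check how close the cabinet corner is to the knob.

Run:
```python
from h import *
np.set_printoptions(precision=4,suppress=True)
im=ctrl.get_image("top")
for p,z in [((205,222),.195),((209,112),.195),((71,218),.195),((223,147),.072),((223,194),.076),((181,265),0),((227,266),0)]: print(p,at_z(im,p,z))
s=ctrl.sense();R=np.array(s["tcp_rot"])
print(ctrl.get_image("wrist")["T_tool_cam"])
t=np.array([.38,.16,.30]);print((R.T@(t-s["eef_pos"]))/.2)
```

```text
(205, 222) [0.5074 0.2311 0.195 ]
(209, 112) [0.7853 0.2234 0.195 ]
(71, 218) [0.5202 0.5641 0.195 ]
(223, 147) [0.7191 0.2167 0.072 ]
(223, 194) [0.5852 0.215  0.076 ]
(181, 265) [0.3804 0.3562 0.    ]
(227, 266) [0.3762 0.2198 0.    ]
[[ 0.0001 -0.9655 -0.2606  0.0659]
 [ 1.      0.0003 -0.0005 -0.0005]
 [ 0.0005 -0.2606  0.9655 -0.1422]
 [ 0.      0.      0.      1.    ]]
[-1.4195 -1.6299 -0.3436]
```

Request:
{"api": "play_rows", "payload": {
  "motion": "0 0 -0.04 -0.167 -0.126 -0.01 0; 0 0 -0.08 -0.334 -0.251 -0.02 0; 0 0 -0.12 -0.5 -0.377 -0.03 0; 0 0 -0.16 -0.668 -0.5 -0.04 0; 0 0 -0.19 -0.835 -0.628 -0.05 0"
}}

```text
t: 2.4
eef_pos: [0.3539, 0.3891, 0.2415]
tcp_rot: [[-0.982, -0.188, 0.0], [-0.188, 0.982, 0.0], [-0.0, 0.0, -1.0]]
ft_force: [0.4, 0.1, 0.4]
width: 1.004
grip_force: 0.0
```

Request:
{"api": "play_rows", "payload": {
  "motion": "0 0 -0.04 -0.068 -0.198 -0.01 0; 0 0 -0.08 -0.135 -0.396 -0.02 0; 0 0 -0.12 -0.2 -0.593 -0.03 0; 0 0 -0.16 -0.27 -0.79 -0.04 0; 0 0 -0.193 -0.338 -0.989 -0.05 0"
}}

```text
t: 2.9
eef_pos: [0.4566, 0.2068, 0.2516]
tcp_rot: [[-0.7, -0.714, 0.0], [-0.714, 0.7, 0.0], [-0.0, -0.0, -1.0]]
ft_force: [0.4, 0.1, -0.7]
width: 1.0
grip_force: 0.0
```

Request:
{"api": "play_rows", "payload": {
  "motion": "0 0 0 0 0 0 0; 0 0 0 0 0 0 0"
}}

```text
t: 3.1
eef_pos: [0.4564, 0.2077, 0.2514]
tcp_rot: [[-0.706, -0.709, 0.0], [-0.709, 0.706, 0.0], [-0.0, 0.0, -1.0]]
ft_force: [0.6, -1.0, -0.2]
width: 0.997
grip_force: 0.0
```

```bash
cat > look.py <<'E'
import sys
from h import *
np.set_printoptions(precision=4,suppress=True)
s=ctrl.sense();im=ctrl.get_image("wrist");save(im,sys.argv[1]);R=np.array(s["tcp_rot"])
print(s["t"],np.array(s["eef_pos"]),R,np.array(s["joint_pos"]),np.array(s["ft_force"]))
for a in sys.argv[2:]:
    k,z=a.split(":")
    for q in ctrl.place_of(k,im)[:2]:
        print(k,np.round(q["xy"],1),round(q["p"],2),at_z(im,q["xy"],float(z),s))
E
python3 look.py w1.png holddown_knob:.109 holddown_axis:.109 lift_mark:.068 unit:0
```

```text
3.1 [0.4564 0.2077 0.2514] [[-0.7056 -0.7086  0.0001]
 [-0.7086  0.7056  0.0002]
 [-0.0002  0.     -1.    ]] [ 0.3078  0.2984  1.6156  0.0002  1.2274 -2.0505] [ 0.5974 -0.9571 -0.1795]
holddown_knob [318.6 187.8] 0.59 [0.4554 0.2046 0.109 ]
holddown_knob [ 35.  222.2] 0.54 [0.6857 0.026  0.109 ]
holddown_axis [377.8 254.2] 0.82 [0.4617 0.299  0.109 ]
lift_mark [246.7 256. ] 0.81 [0.5827 0.2094 0.068 ]
```

View pics/w1.png

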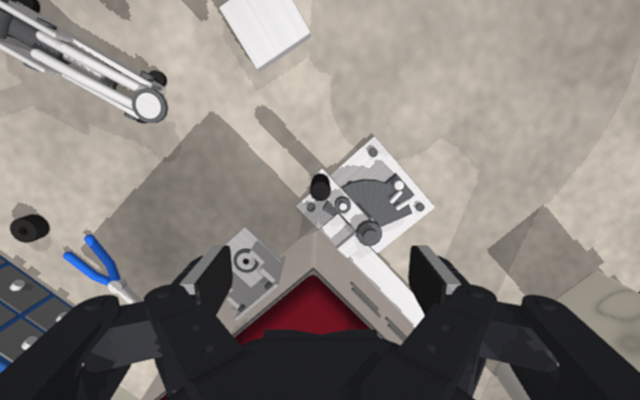

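The wrist view shows the knob at (319,187), the post at (369,233), the round stud near (400,185), and the lug ring at (246,261). Now I'll descend on the knob with a diagonal grasp.

Request:
{"api": "play_rows", "payload": {
  "motion": "0 0 0 0.005 -0.003 0.2 0; 0 0 0 0.005 -0.003 0.4 0; 0 0 0 0.005 -0.003 0.6 0; 0 0 0 0.005 -0.003 0.8 0.2; 0 0 0 0.005 -0.003 0.9 0.3",
  "squeeze": 40
}}

```text
t: 3.85
eef_pos: [0.4541, 0.2075, 0.0686]
tcp_rot: [[-0.703, -0.711, -0.003], [-0.711, 0.703, -0.001], [0.003, 0.001, -1.0]]
ft_force: [0.5, 0.1, 0.3]
width: 0.708
grip_force: 0.0
```

Request:
{"api": "play_rows", "payload": {
  "motion": "0 0 0 0 0 0 1; 0 0 0 0 0 0 1; 0 0 0 0 0 0 1; 0 0 0 0 0 0 1; 0 0 0 0 0 0 1"
}}

```text
t: 4.35
eef_pos: [0.4563, 0.2077, 0.0724]
tcp_rot: [[-0.703, -0.711, 0.002], [-0.711, 0.703, 0.001], [-0.002, -0.001, -1.0]]
ft_force: [-1.0, 2.2, 10.2]
width: 0.251
grip_force: 40.4
```

Run:
```python
from h import *
s=ctrl.sense();R=np.array(s["tcp_rot"]);C=np.array([.462,.298]);k=np.array([.4558,.2077])
v=k-C;base=np.zeros(3)
print(np.hypot(*v))
v*=.0905/np.hypot(*v)
for i in range(1,16):
    a=1.59*i/15
    w=np.array([v[0]*np.cos(a)+v[1]*np.sin(a),-v[0]*np.sin(a)+v[1]*np.cos(a)])
    d=R.T@np.array([*(w-v),0])/.2; 
    print(i,"0 0 0 %.3f %.3f 0 1"%tuple((d-base)[:2]))
    if i%5==0: base=d
```

```text
0.09051259580853926
1 0 0 0 0.029 0.038 0 1
2 0 0 0 0.055 0.079 0 1
3 0 0 0 0.075 0.122 0 1
4 0 0 0 0.091 0.167 0 1
5 0 0 0 0.102 0.214 0 1
6 0 0 0 0.006 0.048 0 1
7 0 0 0 0.007 0.095 0 1
8 0 0 0 0.003 0.143 0 1
9 0 0 0 -0.006 0.190 0 1
10 0 0 0 -0.020 0.236 0 1
11 0 0 0 -0.019 0.044 0 1
12 0 0 0 -0.042 0.086 0 1
13 0 0 0 -0.070 0.125 0 1
14 0 0 0 -0.101 0.161 0 1
15 0 0 0 -0.136 0.194 0 1
```

Request:
{"api": "play_rows", "payload": {
  "motion": "0 0 0 0.029 0.038 0 1; 0 0 0 0.055 0.079 0 1; 0 0 0 0.075 0.122 0 1; 0 0 0 0.091 0.167 0 1; 0 0 0 0.102 0.214 0 1"
}}

```text
t: 4.85
eef_pos: [0.411, 0.2224, 0.072]
tcp_rot: [[-0.704, -0.71, 0.001], [-0.71, 0.704, -0.0], [-0.001, -0.001, -1.0]]
ft_force: [5.8, -0.5, -0.5]
width: 0.251
grip_force: 40.8
```

Request:
{"api": "play_rows", "payload": {
  "motion": "0 0 0 0.006 0.048 0 1; 0 0 0 0.007 0.095 0 1; 0 0 0 0.003 0.143 0 1; 0 0 0 -0.006 0.19 0 1; 0 0 0 -0.02 0.236 0 1"
}}

```text
t: 5.35
eef_pos: [0.3801, 0.259, 0.0718]
tcp_rot: [[-0.704, -0.71, 0.001], [-0.71, 0.704, -0.0], [-0.0, -0.001, -1.0]]
ft_force: [8.0, -0.1, -2.5]
width: 0.245
grip_force: 40.7
```

Request:
{"api": "play_rows", "payload": {
  "motion": "0 0 0 -0.019 0.044 0 1; 0 0 0 -0.042 0.086 0 1; 0 0 0 -0.07 0.125 0 1; 0 0 0 -0.101 0.161 0 1; 0 0 0 -0.136 0.194 0 1"
}}

```text
t: 5.85
eef_pos: [0.3715, 0.3055, 0.0717]
tcp_rot: [[-0.704, -0.71, -0.0], [-0.71, 0.704, -0.001], [0.0, -0.0, -1.0]]
ft_force: [3.8, -27.1, 7.4]
width: 0.249
grip_force: 42.2
```

Request:
{"api": "play_rows", "payload": {
  "motion": "0 0 0 0 0 0 1; 0 0 0 0 0 0 1; 0 0 0 0 0 0 1"
}}

```text
t: 6.15
eef_pos: [0.3715, 0.3056, 0.0718]
tcp_rot: [[-0.704, -0.711, -0.0], [-0.711, 0.704, 0.0], [-0.0, 0.0, -1.0]]
ft_force: [-3.0, -3.6, 7.6]
width: 0.249
grip_force: 41.7
```

Request:
{"api": "play_rows", "payload": {
  "motion": "0 0 0 0 0 0 0.4; 0 0 0 0 0 0 0.4; 0 0 0 0 0 0 0.4; 0 0 0 0 0 -0.1 0.4; 0 0 0 0 0 -0.3 0"
}}

```text
t: 6.65
eef_pos: [0.3706, 0.3048, 0.1302]
tcp_rot: [[-0.704, -0.711, -0.004], [-0.711, 0.704, -0.002], [0.004, 0.001, -1.0]]
ft_force: [1.2, 0.1, 0.3]
width: 0.753
grip_force: 0.0
```

Request:
{"api": "play_rows", "payload": {
  "motion": "0 0 0 -0.1 -0.1 -0.15 0; 0 0 0 -0.2 -0.2 -0.3 0; 0 0 0 -0.3 -0.4 -0.4 0; 0 0 0 -0.3 -0.6 -0.5 0; 0 0 0 -0.3 -0.6 -0.5 0"
}}

```text
t: 7.15
eef_pos: [0.5037, 0.2618, 0.2338]
tcp_rot: [[-0.706, -0.709, 0.005], [-0.709, 0.706, 0.001], [-0.005, -0.003, -1.0]]
ft_force: [-0.5, 0.6, 0.1]
width: 0.995
grip_force: 0.0
```

```bash
python3 look.py w2.png holddown_knob:.109 holddown_axis:.109 lift_mark:.068 saddle:.034 jack_grip:.045 handle_pivot:.055
```

```text
7.15 [0.5037 0.2618 0.2338] [[-0.7055 -0.7087  0.0054]
 [-0.7087  0.7055  0.0011]
 [-0.0046 -0.0031 -1.    ]] [ 0.3746  0.4078  1.4905 -0.001   1.2378 -1.9834] [-0.5022  0.615   0.1094]
holddown_knob [460.4 119.5] 0.88 [0.3699 0.3    0.109 ]
holddown_axis [130.1  34. ] 0.72 [0.5188 0.0572 0.109 ]
holddown_axis [381.3 191.5] 0.55 [0.4617 0.2996 0.109 ]
saddle [129.1  32. ] 0.69 [0.5356 0.0111 0.034 ]
```

View pics/w2.png

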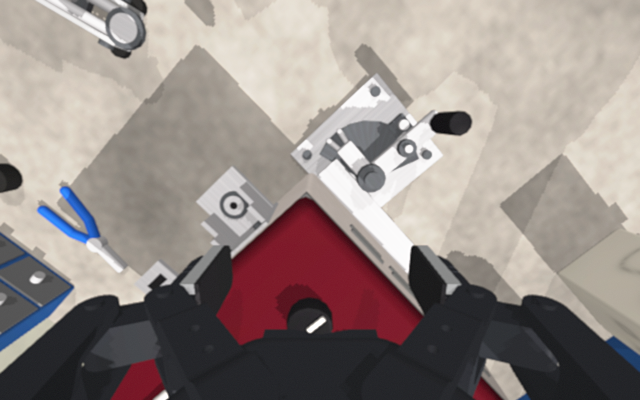

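The lever now lies along unit -x beside the stud, with the knob at (458,122). The lug ring is at (234,206). I'll triangulate the lift mark from both wrist views and the top view, then refine the jack pose.

Run:
```python
from h import *
np.set_printoptions(precision=4,suppress=True)
im=ctrl.get_image("wrist");s=ctrl.sense()
print(at_z(im,(234,206),.077,s), "ear",at_z(im,(155,277),.072,s))
s1=dict(tcp_rot=[[-.7056,-.7086,0],[-.7086,.7056,0],[0,0,-1]],eef_pos=[.4564,.2077,.2514])
t=ctrl.get_image("top")
print(at_z(im,(246,261),.077,s1),at_z(t,(223,194),.077),tri([(im,(234,206),s),(im,(246,261),s1),(t,(223,194),None)]))
for n in("top","side"):
    m=ctrl.get_image(n)
    for k,z in dict(lift_mark=.068,holddown_knob=.109,jack=0,saddle=.034,jack_grip=.045,handle_pivot=.055).items():
        for q in ctrl.place_of(k,m)[:2]: print(n,k,round(q["p"],2),np.round(q["xy"]),at_z(m,q["xy"],z))
```

```text
[0.5758 0.2145 0.077 ] ear [0.7052 0.2067 0.072 ]
[0.5834 0.2117 0.077 ] [0.5851 0.2147 0.077 ] [0.5841 0.2145 0.0693]
top lift_mark 0.97 [225. 194.] [0.5854 0.2101 0.068 ]
top holddown_knob 0.85 [189. 273.] [0.3714 0.2977 0.109 ]
top holddown_knob 0.61 [462. 267.] [ 0.3793 -0.4383  0.109 ]
top jack 0.9 [329. 204.] [ 0.5593 -0.0836  0.    ]
top saddle 0.55 [472. 191.] [ 0.5919 -0.5033  0.034 ]
top saddle 0.48 [292. 213.] [0.5299 0.0228 0.034 ]
top jack_grip 0.73 [334. 202.] [ 0.5603 -0.0991  0.045 ]
top handle_pivot 0.67 [347. 197.] [ 0.5745 -0.1354  0.055 ]
side lift_mark 0.69 [243. 203.] [0.5809 0.2017 0.068 ]
side holddown_knob 0.62 [187. 236.] [0.3784 0.3136 0.109 ]
side jack 0.7 [327. 236.] [ 0.5395 -0.0792  0.    ]
side saddle 0.66 [300. 226.] [0.5388 0.0091 0.034 ]
side jack_grip 0.86 [333. 224.] [ 0.554  -0.0968  0.045 ]
side jack_grip 0.58 [421. 205.] [ 0.6792 -0.3716  0.045 ]
side handle_pivot 0.6 [348. 219.] [ 0.5704 -0.1406  0.055 ]
```

Request:
{"api": "play_rows", "payload": {
  "motion": "0 0 0.045 0.07 -0.1 -0.06 0; 0 0 0.09 0.14 -0.19 -0.06 0; 0 0 0.135 0.2 -0.29 -0.06 0; 0 0 0.18 0.27 -0.39 -0.06 0; 0 0 0.224 0.343 -0.484 -0.06 0"
}}

```text
t: 8.8
eef_pos: [0.52, 0.1459, 0.2433]
tcp_rot: [[-0.997, -0.081, 0.0], [-0.081, 0.997, 0.0], [-0.0, -0.0, -1.0]]
ft_force: [-0.6, -0.1, 0.7]
width: 1.002
grip_force: 0.0
```

Request:
{"api": "play_rows", "payload": {
  "motion": "0 0 0.045 -0.01 -0.12 -0.03 0; 0 0 0.09 -0.02 -0.24 -0.04 0; 0 0 0.135 -0.03 -0.36 -0.05 0; 0 0 0.18 -0.04 -0.48 -0.05 0; 0 0 0.224 -0.052 -0.591 -0.05 0"
}}

```text
t: 9.3
eef_pos: [0.5405, 0.0289, 0.2534]
tcp_rot: [[-0.812, 0.583, 0.0], [0.583, 0.812, -0.0], [-0.0, 0.0, -1.0]]
ft_force: [-0.3, 0.8, -0.3]
width: 1.004
grip_force: 0.0
```

Request:
{"api": "play_rows", "payload": {
  "motion": "0 0 0.045 -0.08 -0.08 0 0; 0 0 0.09 -0.17 -0.17 0 0; 0 0 0.135 -0.25 -0.25 0 0; 0 0 0.18 -0.34 -0.34 0 0; 0 0 0.224 -0.422 -0.417 0 0"
}}

```text
t: 9.8
eef_pos: [0.561, -0.088, 0.2533]
tcp_rot: [[-0.242, 0.97, 0.0], [0.97, 0.242, -0.0], [-0.0, 0.0, -1.0]]
ft_force: [0.1, -0.2, 0.2]
width: 1.001
grip_force: 0.0
```

Request:
{"api": "play_rows", "payload": {
  "motion": "0 0 0 0 0 0 0; 0 0 0 0 0 0 0; 0 0 0 0 0 0 0"
}}

```text
t: 10.1
eef_pos: [0.5608, -0.0861, 0.2533]
tcp_rot: [[-0.25, 0.968, -0.0], [0.968, 0.25, 0.0], [0.0, -0.0, -1.0]]
ft_force: [0.4, 1.1, -1.0]
width: 0.998
grip_force: 0.0
```

```bash
python3 look.py w3.png jack:0 saddle:.034 jack_grip:.045 handle_pivot:.055 handle_grip:.187 lift_mark:.068
```

```text
10.1 [ 0.5608 -0.0861  0.2533] [[-0.2497  0.9683 -0.0002]
 [ 0.9683  0.2497  0.0002]
 [ 0.0003 -0.0002 -1.    ]] [-0.2578  0.3912  1.4602  0.0002  1.2904 -0.5102] [ 0.3701  1.1088 -0.9985]
jack [320.  166.4] 0.57 [ 0.5586 -0.0799  0.    ]
saddle [319.4  90. ] 0.66 [0.5346 0.0105 0.034 ]
jack_grip [320.7 187.9] 0.89 [ 0.5644 -0.0986  0.045 ]
jack_grip [143.6 373.3] 0.43 [ 0.3831 -0.4321  0.045 ]
handle_pivot [322.5 230.7] 0.65 [ 0.5794 -0.148   0.055 ]
```

View pics/w3.png

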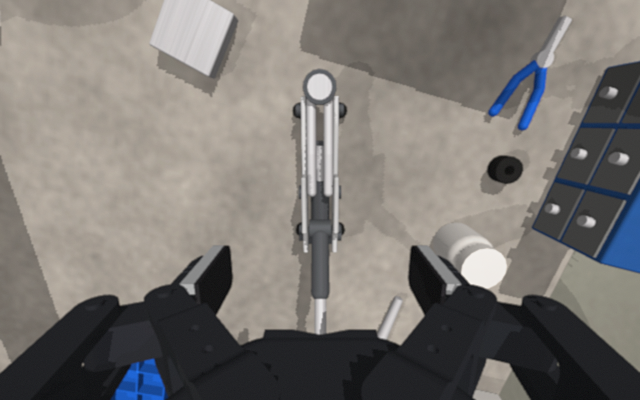

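The view shows the jack straight up the image, with its saddle at (319,87) and its plates at columns 303–337, so it lines up with the tool. The handle runs down the picture to about (320,330). I'll descend on the grip point.

Request:
{"api": "play_rows", "payload": {
  "motion": "0 0 0 -0.065 0 0.2 0; 0 0 0 -0.065 0 0.4 0; 0 0 0 -0.065 0 0.6 0; 0 0 0 -0.065 0 0.75 0; 0 0 0 -0.065 0 0.85 0",
  "squeeze": 60
}}

```text
t: 10.95
eef_pos: [0.5633, -0.0991, 0.0811]
tcp_rot: [[-0.248, 0.969, -0.002], [0.969, 0.248, 0.001], [0.001, -0.002, -1.0]]
ft_force: [0.5, -0.9, 0.6]
width: 0.998
grip_force: 0.0
```

Request:
{"api": "play_rows", "payload": {
  "motion": "0 0 0 0 0 0.1 0; 0 0 0 0 0 0.2 0; 0 0 0 0 0 0.29 0; 0 0 0 0 0 0.29 0.3; 0 0 0 0 0 0.29 0.4"
}}

```text
t: 11.45
eef_pos: [0.5643, -0.0994, 0.0255]
tcp_rot: [[-0.248, 0.969, -0.0], [0.969, 0.248, 0.0], [0.0, -0.0, -1.0]]
ft_force: [0.3, 0.1, 0.6]
width: 0.691
grip_force: 0.0
```

Request:
{"api": "play_rows", "payload": {
  "motion": "0 0 0 0 0 0 1; 0 0 0 0 0 0 1; 0 0 0 0 0 0 1; 0 0 0 0 0 0 1"
}}

```text
t: 11.85
eef_pos: [0.5647, -0.0995, 0.0264]
tcp_rot: [[-0.248, 0.969, 0.002], [0.969, 0.248, -0.0], [-0.001, 0.001, -1.0]]
ft_force: [-1.9, 1.1, 7.6]
width: 0.509
grip_force: 63.1
```

Request:
{"api": "play_rows", "payload": {
  "motion": "0 0 0 0 0 -0.025 1; 0 0 0 0 0 -0.05 1; 0 0 0.01 0.05 0.02 -0.06 1; 0 0 0.02 0.13 0.06 -0.06 1; 0 0 0.04 0.25 0.1 -0.06 1"
}}

```text
t: 12.35
eef_pos: [0.5716, -0.0462, 0.0378]
tcp_rot: [[-0.121, 0.993, 0.001], [0.993, 0.121, -0.0], [-0.0, 0.001, -1.0]]
ft_force: [0.4, 0.2, -8.2]
width: 0.504
grip_force: 62.5
```

Request:
{"api": "play_rows", "payload": {
  "motion": "0 0 0.01 0.13 0.032 0 1; 0 0 0.02 0.24 0.064 0 1; 0 0 0.03 0.33 0.091 0 1; 0 0 0.04 0.38 0.11 0 1; 0 0 0.04 0.4 0.116 0 1"
}}

```text
t: 12.85
eef_pos: [0.5844, 0.0373, 0.0376]
tcp_rot: [[0.001, 1.0, 0.0], [1.0, -0.001, 0.0], [0.0, 0.0, -1.0]]
ft_force: [0.4, -0.8, -7.2]
width: 0.51
grip_force: 62.4
```

Request:
{"api": "play_rows", "payload": {
  "motion": "0 0 0 0 0 0 1; 0 0 0 0 0 0 1; 0 0 0 0 0 0 1"
}}

```text
t: 13.15
eef_pos: [0.5842, 0.0356, 0.0373]
tcp_rot: [[0.001, 1.0, -0.0], [1.0, -0.001, -0.0], [-0.0, -0.0, -1.0]]
ft_force: [-0.1, 0.5, -7.8]
width: 0.507
grip_force: 62.4
```

```bash
python3 look.py w4.png jack:0.012 saddle:.046 jack_grip:.057 handle_pivot:.067 lift_mark:.068; python3 -c "
from h import *
i=ctrl.get_image('top')
for k,z in dict(saddle=.046,lift_mark=.068,handle_pivot=.067,holddown_knob=.109).items():
  for q in ctrl.place_of(k,i)[:1]: print(k,q['xy'],q['p'],at_z(i,q['xy'],z))"
```

```text
13.15 [0.5842 0.0356 0.0373] [[ 0.0015  1.     -0.0002]
 [ 1.     -0.0015 -0.0001]
 [-0.0001 -0.0002 -1.    ]] [-0.0411  0.6851  1.625  -0.0001  0.8317 -0.0396] [-0.0891  0.4764 -7.7768]
jack [319.3 201. ] 0.87 [0.5835 0.0555 0.012 ]
jack_grip [322. 263.] 0.71 [0.5848 0.0384 0.057 ]
lift_mark [223.5, 194.9] 0.67 [0.5831631  0.21543611 0.068     ]
handle_pivot [302.7, 197.6] 0.84 [ 0.57368449 -0.00823873  0.067     ]
holddown_knob [187.8, 273.9] 0.67 [0.36851062 0.30031632 0.109     ]
```

View pics/w4.png

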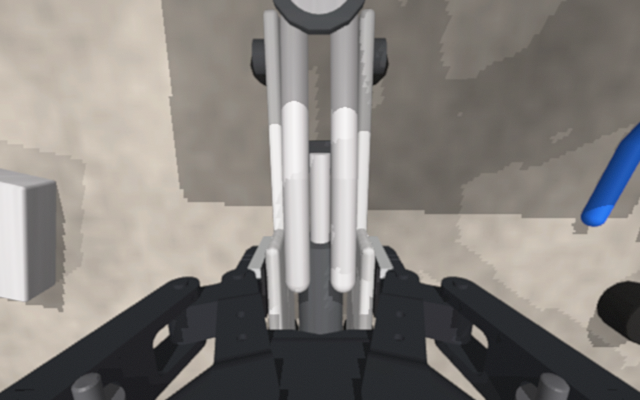

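The jack hangs level in the grip, with its saddle rim at (320,32) and its plates centred on column 320. I'll bring it near the lug and use the lug's outer edge as a direct relative check.

Request:
{"api": "play_rows", "payload": {
  "motion": "0 0 0 0.06 0 0.01 1; 0 0 0 0.13 0 0.02 1; 0 0 0 0.19 0 0.025 1; 0 0 0 0.23 0 0.025 1; 0 0 0 0.25 0 0.025 1"
}}

```text
t: 14.2
eef_pos: [0.5842, 0.0876, 0.0322]
tcp_rot: [[0.0, 1.0, -0.0], [1.0, -0.0, 0.0], [0.0, -0.0, -1.0]]
ft_force: [0.5, 0.6, -7.6]
width: 0.505
grip_force: 62.4
```

Request:
{"api": "play_rows", "payload": {
  "motion": "0 0 0 0 0 0 1; 0 0 0 0 0 0 1; 0 0 0 0 0 0 1"
}}

```text
t: 14.5
eef_pos: [0.5844, 0.0859, 0.0324]
tcp_rot: [[0.002, 1.0, 0.0], [1.0, -0.002, -0.0], [-0.0, 0.0, -1.0]]
ft_force: [-1.0, -0.4, -7.3]
width: 0.509
grip_force: 62.4
```

Run:
```python
from h import *
np.set_printoptions(precision=4,suppress=True)
s=ctrl.sense();w=ctrl.get_image("wrist");t=ctrl.get_image("top");print(s["t"],s["eef_pos"],s["ft_force"])
a=cv2.resize(w["frame"][:200],(800,250));b=cv2.resize(t["frame"][130:230,170:330],(560,350),interpolation=cv2.INTER_CUBIC)
o=np.zeros((600,800,3),np.uint8);o[:250]=a;o[250:,:560]=b;cv2.imwrite("pics/c5.png",o[:,:,::-1])
sd=ctrl.get_image("side")
for k,z in dict(lift_mark=.068,saddle=.04).items():
    for n,i in (("w",w),("t",t),("s",sd)):
        for q in ctrl.place_of(k,i)[:1]: print(k,n,np.round(q["xy"],1),q["p"],at_z(i,q["xy"],z,s))
```

```text
14.5 [0.5844 0.0859 0.0324] [-1.0178 -0.3999 -7.3356]
lift_mark t [472.2 189. ] 0.55 [ 0.594  -0.4889  0.068 ]
lift_mark s [242.2 202.9] 0.82 [0.5808 0.2053 0.068 ]
```

View pics/c5.png

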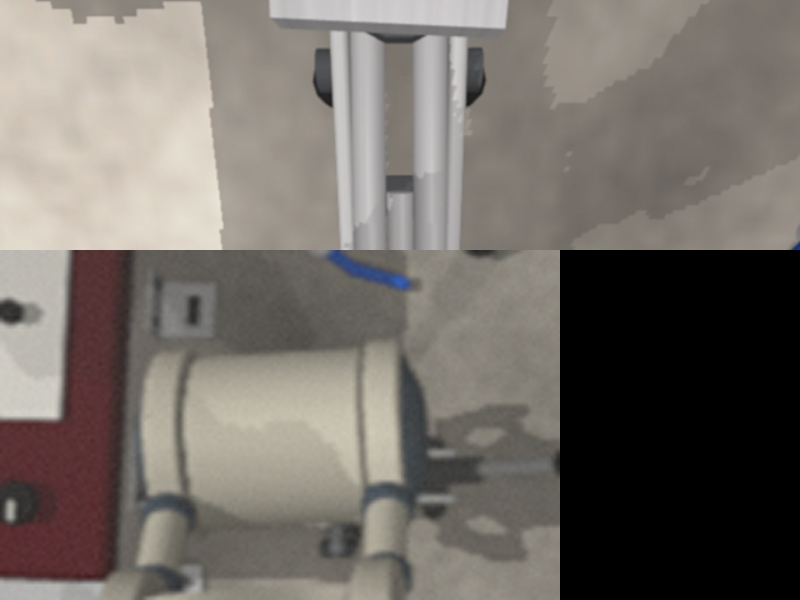

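The wrist crop shows the lug's outer edge near row 18–22, spanning columns 216–406. Its centre is about 9 px left of the jack's centreline, and the edge is tilted about 1.7°. Now to turn that into numbers.

Run:
```python
from h import *
np.set_printoptions(precision=4,suppress=True)
s=ctrl.sense();w=ctrl.get_image("wrist")
g=cv2.cvtColor(w["frame"],cv2.COLOR_RGB2GRAY)
for c in (225,300,311,395): print(c,g[8:34,c])
print(g[8,205:225],g[8,395:415])
# saddle top from w3 and w4
s3=dict(tcp_rot=[[-.2497,.9683,0],[.9683,.2497,0],[0,0,-1]],eef_pos=[.5608,-.0861,.2533])
f=cv2.imread("pics/w3.png",0)[60:115,290:350]
cs=cv2.HoughCircles(cv2.resize(f,None,fx=4,fy=4,interpolation=2),cv2.HOUGH_GRADIENT,1,50,param1=100,param2=20,minRadius=40,maxRadius=90)
print(cs/4 if cs is not None else None)
p=at_z(w,(319,86),.048,s3);d=np.array([-.248,.969]);print("saddle w3",p,"fwd of grasp",(p[:2]-[.5647,-.0995])@d,(p[:2]-[.5647,-.0995])@[.969,.248])
s4=dict(tcp_rot=[[0,1,0],[1,0,0],[0,0,-1]],eef_pos=[.5842,.0356,.0373])
print("rim w4",at_z(w,(320,33),.059,s4)-s4["eef_pos"],at_z(w,(320,33),.056,s4)-s4["eef_pos"])
for r in range(14,26,2): print(r,at_z(w,(311,r),.076,s),at_z(w,(311,r),.068,s))
```

```text
225 [190 190 192 191 192 193 191 163 130 118 119 120 121 120 121 128 137 140
 140 140 141 141 141 140 141 141]
300 [201 201 201 201 201 202 202 202 203 206 198 156 120 114 117 118 119 119
 115  89  64  83 128 157 166 167]
311 [202 202 202 203 202 203 203 203 204 205 202 176 137 118 117 118 118 118
 118 112  95  76  63  58  54  58]
395 [198 198 198 198 199 199 199 199 200 200 200 201 201 202 200 176 138 120
 121 119 120 119 119 120 122 123]
[135 136 134 136 137 137 137 138 136 136 149 178 196 199 198 197 196 195
 195 193] [198 199 201 202 202 201 199 197 197 197 181 148 123 122 123 123 124 124
 125 125]
[[[29.375 26.875 12.9  ]]]
saddle w3 [0.5338 0.0131 0.048 ] fwd of grasp 0.11674907252810005 -0.0020710901307466226
rim w4 [-0.0003  0.0966  0.0217] [-0.0003  0.0974  0.0187]
14 [0.5815 0.1821 0.076 ] [0.5813 0.1846 0.068 ]
16 [0.5815 0.1816 0.076 ] [0.5813 0.184  0.068 ]
18 [0.5815 0.1811 0.076 ] [0.5813 0.1835 0.068 ]
20 [0.5815 0.1806 0.076 ] [0.5813 0.1829 0.068 ]
22 [0.5815 0.18   0.076 ] [0.5813 0.1823 0.068 ]
24 [0.5815 0.1795 0.076 ] [0.5813 0.1818 0.068 ]
```

Request:
{"api": "play_rows", "payload": {
  "motion": "0 0 0.005 0.02 -0.015 0 1; 0 0 0.01 0.04 -0.03 0 1; 0 0 0.01 0.048 -0.03 0 1; 0 0 0.01 0.048 -0.03 0.01 1; 0 0 0.01 0.048 -0.03 0.02 1"
}}

```text
t: 15.5
eef_pos: [0.5785, 0.0959, 0.0282]
tcp_rot: [[0.032, 0.999, 0.0], [0.999, -0.032, -0.0], [-0.0, 0.0, -1.0]]
ft_force: [-0.0, -0.7, -8.4]
width: 0.508
grip_force: 62.4
```

Request:
{"api": "play_rows", "payload": {
  "motion": "0 0 0 0 0 0.005 1; 0 0 0 0 0 0.01 1; 0 0 0 0 0 0.01 1; 0 0 0 0 0 0.01 1"
}}

```text
t: 15.9
eef_pos: [0.5784, 0.0958, 0.0265]
tcp_rot: [[0.033, 0.999, 0.0], [0.999, -0.033, -0.0], [-0.0, 0.0, -1.0]]
ft_force: [-3.7, -0.6, 0.3]
width: 0.51
grip_force: 63.2
```

Run:
```python
from h import *
s=ctrl.sense();w=ctrl.get_image("wrist");print(s["t"],s["eef_pos"],s["ft_force"],s["tcp_rot"][0])
g=cv2.cvtColor(w["frame"],cv2.COLOR_RGB2GRAY)
for c in (300,320,340): print(c,g[0:30,c])
print(g[2,200:225],g[2,395:420]); print(g[60,250:390])
```

```text
15.9 [0.57840552 0.09580699 0.02649087] [-3.72471722 -0.55297442  0.3174596 ] [3.26554879e-02 9.99466654e-01 1.62516516e-04]
300 [203 203 203 203 203 204 203 204 203 204 204 204 203 204 202 204 203 205
 204 205 205 204 205 205 204 206 204 205 205 205]
320 [202 202 202 202 202 202 203 202 202 203 203 203 203 203 202 202 203 203
 204 203 203 203 204 204 203 203 204 204 205 204]
340 [201 201 201 201 201 201 201 201 202 201 201 202 202 202 201 201 202 202
 203 202 203 203 203 204 204 203 203 204 205 204]
[134 134 136 136 136 136 136 137 138 139 139 138 138 137 136 137 136 135
 134 134 149 179 200 201 201] [198 199 199 197 199 199 199 199 196 195 192 190 191 192 193 194 195 196
 196 197 200 200 198 197 197]
[119  77  66  78  82  83  81  83  82  81  82  82  81  79  91 137 175 192
 196 201 200 201 201 199 198 189 179 168 151 130 128 144 159 167 171 175
 179 184 185 188 187 188 188 191 189 188 185 182 178 174 169 163 159 153
 149 144 137 126 117 115 114 116 116 116 116 117 117 117 119 119 118 118
 117 118 119 118 118 118 118 120 130 143 153 161 167 171 174 177 181 183
 186 189 189 189 191 191 189 186 183 180 178 172 167 162 156 150 142 126
 116 131 163 187 198 206 208 207 202 199 195 190 180 170 146 105  75  70
  72  74  73  79  85  86  85  85  85  78  57  61 103 125]
```

The jack is on the bench with the lug centred over it. I'll release and rise.

Request:
{"api": "play_rows", "payload": {
  "motion": "0 0 0 0 0 0 0.4; 0 0 0 0 0 0 0.2; 0 0 0 0 0 0 0; 0 0 0 0 0 -0.1 0; 0 0 0 0 0 -0.3 0"
}}

```text
t: 16.45
eef_pos: [0.5768, 0.0957, 0.0847]
tcp_rot: [[0.033, 0.999, -0.005], [0.999, -0.033, -0.0], [-0.0, -0.005, -1.0]]
ft_force: [0.5, 0.0, 1.0]
width: 1.0
grip_force: 0.0
```

Request:
{"api": "play_rows", "payload": {
  "motion": "0 0 0 0 0 -0.2 0; 0 0 0 0 0 -0.4 0; 0 0 0 0 0 -0.6 0; 0 0 0 -0.2 0 -0.8 0; 0 0 0 -0.35 0 -0.9 0"
}}

```text
t: 16.95
eef_pos: [0.5766, 0.0256, 0.2691]
tcp_rot: [[0.031, 1.0, 0.003], [1.0, -0.031, -0.0], [-0.0, 0.003, -1.0]]
ft_force: [0.4, 0.4, -0.4]
width: 0.999
grip_force: 0.0
```

Request:
{"api": "play_rows", "payload": {
  "motion": "0 0 0 -0.2 0 0 0; 0 0 0 -0.3 0 0 0; 0 0 0 -0.3 0 0 0; 0 0 0 -0.3 0 0 0; 0 0 0 -0.3 0 0 0"
}}

```text
t: 17.45
eef_pos: [0.5741, -0.0333, 0.2662]
tcp_rot: [[0.032, 0.999, -0.0], [0.999, -0.032, 0.0], [0.0, -0.0, -1.0]]
ft_force: [0.4, 0.7, -0.2]
width: 0.999
grip_force: 0.0
```

```bash
python3 look.py w6.png jack:0 saddle:.034 jack_grip:.045 handle_pivot:.055 handle_grip:.187 lift_mark:.068; python3 -c "
from h import *
for n in ('top','side'):
 i=ctrl.get_image(n)
 for k,z in dict(saddle=.034,handle_grip=.187,handle_pivot=.055,jack=0).items():
  for q in ctrl.place_of(k,i)[:2]: print(n,k,q['xy'],q['p'],at_z(i,q['xy'],z))"
```

```text
17.45 [ 0.5741 -0.0333  0.2662] [[ 0.0321  0.9995 -0.0002]
 [ 0.9995 -0.0321  0.0002]
 [ 0.0002 -0.0002 -1.    ]] [-0.1619  0.3907  1.4231  0.0002  1.328  -0.1299] [ 0.4088  0.7457 -0.2399]
jack [318.7  55. ] 0.84 [0.5768 0.1128 0.    ]
saddle [320.9 298.5] 0.75 [ 0.5692 -0.2153  0.034 ]
jack_grip [322.3  58.5] 0.82 [0.5806 0.1002 0.045 ]
handle_pivot [321. 107.] 0.61 [0.5775 0.0476 0.055 ]
handle_grip [322.7 297.2] 0.63 [ 0.5735 -0.113   0.187 ]
top saddle [287.9, 260.8] 0.32 [0.39336585 0.03669909 0.034     ]
top jack [258.7, 197.2] 0.79 [0.57995935 0.1259138  0.        ]
side saddle [241.7, 211.7] 0.51 [0.57408024 0.20899472 0.034     ]
side handle_grip [339.1, 189.4] 0.68 [ 0.5601811  -0.11209645  0.187     ]
side handle_pivot [289.7, 213.8] 0.88 [0.56688274 0.04587133 0.055     ]
side handle_pivot [275.1, 213.6] 0.69 [0.56088717 0.09248781 0.055     ]
side jack [271.5, 222.7] 0.56 [0.57126665 0.11057101 0.        ]
```

View pics/w6.png

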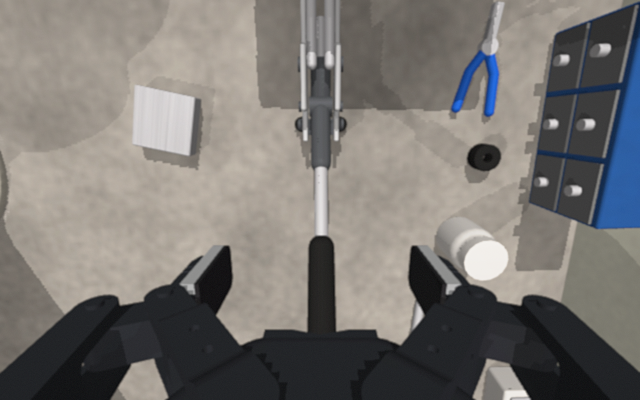

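Seen from above, the pivot is at (321,107) and the sleeve runs from (321,238) down under the gripper. Both match the predicted jack placement to within 1–2 mm. I'll lean the tool square to the handle and close on the sleeve.

Request:
{"api": "play_rows", "payload": {
  "motion": "0 -0.043 0 -0.05 0.001 0.03 0; 0 -0.086 0 -0.1 0.002 0.06 0; 0 -0.13 0 -0.15 0.003 0.1 0; 0 -0.173 0 -0.2 0.003 0.13 0; 0 -0.216 0 -0.223 0.003 0.162 0"
}}

```text
t: 18.8
eef_pos: [0.5739, -0.079, 0.2347]
tcp_rot: [[0.027, 0.999, -0.018], [0.775, -0.032, -0.632], [-0.632, 0.003, -0.775]]
ft_force: [0.7, -0.2, -0.1]
width: 0.997
grip_force: 0.0
```

Request:
{"api": "play_rows", "payload": {
  "motion": "0 0 0 0 0 0 0; 0 0 0 0 0 0 0; 0 0 0 0 0 0 0"
}}

```text
t: 19.1
eef_pos: [0.5736, -0.079, 0.2346]
tcp_rot: [[0.027, 0.999, -0.02], [0.78, -0.034, -0.625], [-0.625, 0.001, -0.78]]
ft_force: [-0.0, -1.1, 0.8]
width: 1.002
grip_force: 0.0
```

Run:
```python
from h import *
np.set_printoptions(precision=4,suppress=True)
s=ctrl.sense();R=np.array(s["tcp_rot"]);print(s["t"],s["eef_pos"],R,np.array(s["joint_pos"]))
G=np.array([.572,-.1155,.187]);print((R.T@(G-s["eef_pos"]))/.2)
i=ctrl.get_image("wrist")
for k in("handle_grip","handle_pivot"):
    for q in ctrl.place_of(k,i)[:2]:
        Rc,p=cam(i,s); d=Rc@np.array([(q["xy"][0]-i["cx"])/i["fx"],(q["xy"][1]-i["cy"])/i["fy"],1])
        print(k,q, "closest", p+d*(d@((G if k=="handle_grip" else np.array([.577,.047,.055]))-p))/(d@d))
```

```text
19.1 [ 0.5736 -0.079   0.2346] [[ 0.0269  0.9994 -0.02  ]
 [ 0.7798 -0.0335 -0.6251]
 [-0.6255  0.0013 -0.7803]] [ 0.1211  0.5264  1.5047 -0.695   1.3065  0.4116]
[ 0.0062 -0.0023  0.3001]
handle_grip {'xy': [318.7, 210.8], 'p': 0.59} closest [ 0.5713 -0.1142  0.1851]
```

Request:
{"api": "play_rows", "payload": {
  "motion": "0 0 0 0.006 -0.003 0.1 0; 0 0 0 0.006 -0.003 0.2 0; 0 0 0 0.006 -0.003 0.3 0; 0 0 0 0.006 -0.003 0.38 0.2; 0 0 0 0.006 -0.003 0.41 0.4",
  "squeeze": 70
}}

```text
t: 19.75
eef_pos: [0.5705, -0.1304, 0.1688]
tcp_rot: [[0.026, 0.999, -0.022], [0.778, -0.034, -0.627], [-0.627, -0.001, -0.779]]
ft_force: [0.4, 0.4, 0.1]
width: 0.689
grip_force: 0.0
```

Request:
{"api": "play_rows", "payload": {
  "motion": "0 0 0 0 0 0 0.6; 0 0 0 0 0 0 0.8; 0 0 0 0 0 0 1; 0 0 0 0 0 0 1; 0 0 0 0 0 0 1"
}}

```text
t: 20.25
eef_pos: [0.5715, -0.129, 0.17]
tcp_rot: [[0.026, 0.999, -0.019], [0.778, -0.032, -0.628], [-0.628, 0.001, -0.778]]
ft_force: [1.2, -1.1, 5.1]
width: 0.261
grip_force: 68.4
```

```bash
cat > plan.py <<'E'
import sys
from h import *
from scipy.spatial.transform import Rotation as Ro
np.set_printoptions(precision=4,suppress=True)
s=ctrl.sense();R=np.array(s["tcp_rot"]);p=np.array(s["eef_pos"]);print(s["t"],p,s["width"],s["ft_force"])
P=np.array([.5768,.047,.055]);u=np.array([.0325,.9995,0]);ax=np.cross(u,[0,0,1])
g=p-R[:,2]*.021;v=g-P;print("r",np.linalg.norm(v),"elev",np.arctan2(v[2],-v@u),"lat",v@ax)
N=int(sys.argv[1]);A=float(sys.argv[2]);Rb,pb=R,p
for i in range(1,N+1):
    x=i/N;a=A*x*x*(3-2*x) if len(sys.argv)<4 else A*x
    Q=Ro.from_rotvec(ax*a).as_matrix()
    if i==1: print("check z goes down:",(P+Q@(p-P)-p)[2])
    pi=P+Q@(p-P);Ri=Q@R
    print(i,*np.round(np.r_[Ro.from_matrix(Rb.T@Ri).as_rotvec()/np.pi,Rb.T@(pi-pb)/.2],3),1)
    if i%5==0: Rb,pb=Ri,pi; print("--")
E
python3 plan.py 20 .70
```

```text
20.25 [ 0.5715 -0.129   0.17  ] 0.2607238680868017 [ 1.1612 -1.1149  5.1118]
r 0.20924083346521677 elev 0.6783663041816121 lat 0.00042770614889161055
check z goes down: -0.0008952061188192417
1 0.0 0.002 0.0 0.001 -0.0 0.005 1
2 0.0 0.006 0.0 0.002 -0.0 0.02 1
3 0.0 0.014 0.0 0.005 -0.0 0.044 1
4 0.0 0.023 0.0 0.01 -0.0 0.076 1
5 0.0 0.035 0.0 0.018 -0.0 0.114 1
--
6 0.0 0.013 0.0 0.005 -0.0 0.044 1
7 0.0 0.028 0.0 0.013 -0.0 0.091 1
8 0.0 0.044 0.0 0.024 -0.0 0.142 1
9 0.0 0.06 0.0 0.038 -0.0 0.194 1
10 0.0 0.077 0.0 0.055 -0.0 0.246 1
--
11 0.0 0.017 0.0 0.007 -0.0 0.055 1
12 0.0 0.033 0.0 0.017 -0.0 0.108 1
13 0.0 0.049 0.0 0.028 -0.0 0.158 1
14 0.0 0.063 0.0 0.041 -0.0 0.205 1
15 0.0 0.077 0.0 0.055 -0.0 0.246 1
--
16 0.0 0.012 0.0 0.005 -0.0 0.038 1
17 0.0 0.021 0.0 0.009 -0.0 0.07 1
18 0.0 0.029 0.0 0.014 -0.0 0.093 1
19 0.0 0.033 0.0 0.017 -0.0 0.108 1
20 0.0 0.035 0.0 0.018 -0.0 0.114 1
--
```

The handle is in the grip: radius 209 mm, elevation 0.678, both matching the nominal values. I'll pump the first half and check forces.

Request:
{"api": "play_rows", "payload": {
  "motion": "0 0.002 0 0.001 0 0.005 1; 0 0.006 0 0.002 0 0.02 1; 0 0.014 0 0.005 0 0.044 1; 0 0.023 0 0.01 0 0.076 1; 0 0.035 0 0.018 0 0.114 1"
}}

```text
t: 20.75
eef_pos: [0.5711, -0.1406, 0.1496]
tcp_rot: [[0.027, 0.999, -0.016], [0.843, -0.032, -0.538], [-0.538, 0.001, -0.843]]
ft_force: [1.0, -3.1, 5.8]
width: 0.26
grip_force: 68.5
```

Request:
{"api": "play_rows", "payload": {
  "motion": "0 0.013 0 0.005 0 0.044 1; 0 0.026 0 0.012 0 0.086 1; 0 0.038 0 0.02 0 0.124 1; 0 0.048 0 0.028 0 0.155 1; 0 0.054 0 0.034 0 0.175 1"
}}

```text
t: 21.25
eef_pos: [0.5705, -0.1543, 0.1163]
tcp_rot: [[0.031, 0.999, -0.012], [0.921, -0.033, -0.388], [-0.388, 0.001, -0.922]]
ft_force: [0.8, -4.3, 5.8]
width: 0.259
grip_force: 68.5
```

```bash
python3 plan.py 20 .42
python3 - <<'E'
from h import *
t=ctrl.get_image("wrist");sd=ctrl.get_image("side")
o=np.zeros((600,640,3),np.uint8);o[:400]=t["frame"];o[400:]=cv2.resize(sd["frame"][160:260,180:500],(640,200));cv2.imwrite("pics/c7.png",o[:,:,::-1])
E
```

```text
21.25 [ 0.5705 -0.1543  0.1163] 0.259400285714437 [ 0.7673 -4.3142  5.8201]
r 0.2094474623842985 elev 0.3955314472698445 lat 0.00027539267717023374
check z goes down: -0.0006136215854611604
1 0.0 0.001 0.0 0.0 -0.0 0.003 1
2 0.0 0.004 0.0 0.001 -0.0 0.012 1
3 0.0 0.008 0.0 0.003 -0.0 0.027 1
4 0.0 0.014 0.0 0.006 -0.0 0.046 1
5 0.0 0.021 0.0 0.009 -0.0 0.068 1
--
6 0.0 0.008 0.0 0.003 -0.0 0.026 1
7 0.0 0.017 0.0 0.007 -0.0 0.055 1
8 0.0 0.026 0.0 0.012 -0.0 0.086 1
9 0.0 0.036 0.0 0.019 -0.0 0.117 1
10 0.0 0.046 0.0 0.026 -0.0 0.15 1
--
11 0.0 0.01 0.0 0.004 -0.0 0.033 1
12 0.0 0.02 0.0 0.009 -0.0 0.065 1
13 0.0 0.029 0.0 0.014 -0.0 0.095 1
14 0.0 0.038 0.0 0.02 -0.0 0.124 1
15 0.0 0.046 0.0 0.026 -0.0 0.15 1
--
16 0.0 0.007 0.0 0.003 -0.0 0.023 1
17 0.0 0.013 0.0 0.005 -0.0 0.042 1
18 0.0 0.017 0.0 0.007 -0.0 0.056 1
19 0.0 0.02 0.0 0.009 -0.0 0.065 1
20 0.0 0.021 0.0 0.009 -0.0 0.068 1
--
```

View pics/c7.png

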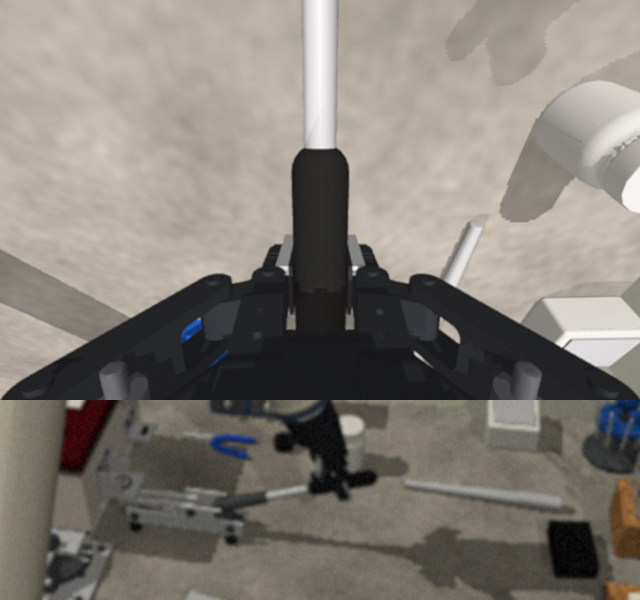

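The sleeve is firmly between the pads at (320,265), and the side strip shows the saddle under the ringed lug. I'll continue the stroke to the stop.

Request:
{"api": "play_rows", "payload": {
  "motion": "0 0.001 0 0 0 0.003 1; 0 0.004 0 0.001 0 0.012 1; 0 0.008 0 0.003 0 0.027 1; 0 0.014 0 0.006 0 0.046 1; 0 0.021 0 0.009 0 0.068 1",
  "squeeze": 90
}}

```text
t: 21.85
eef_pos: [0.5704, -0.1573, 0.1032]
tcp_rot: [[0.03, 0.999, -0.01], [0.945, -0.032, -0.327], [-0.327, 0.001, -0.945]]
ft_force: [-0.5, -4.9, 5.4]
width: 0.255
grip_force: 88.1
```

Request:
{"api": "play_rows", "payload": {
  "motion": "0 0.008 0 0.003 0 0.026 1; 0 0.017 0 0.007 0 0.055 1; 0 0.026 0 0.012 0 0.086 1; 0 0.036 0 0.019 0 0.117 1; 0 0.046 0 0.026 0 0.15 1"
}}

```text
t: 22.35
eef_pos: [0.5704, -0.1619, 0.0735]
tcp_rot: [[0.032, 0.999, -0.005], [0.982, -0.032, -0.187], [-0.187, 0.001, -0.982]]
ft_force: [-2.4, 2.3, 15.6]
width: 0.253
grip_force: 89.3
```

Request:
{"api": "play_rows", "payload": {
  "motion": "0 0.01 0 0.004 0 0.033 1; 0 0.02 0 0.009 0 0.065 1; 0 0.029 0 0.014 0 0.095 1; 0 0.038 0 0.02 0 0.124 1; 0 0.046 0 0.026 0 0.15 1"
}}

```text
t: 22.85
eef_pos: [0.5704, -0.1624, 0.043]
tcp_rot: [[0.032, 0.999, -0.0], [0.999, -0.032, -0.043], [-0.043, 0.001, -0.999]]
ft_force: [-2.4, 0.6, 16.2]
width: 0.255
grip_force: 89.4
```

Request:
{"api": "play_rows", "payload": {
  "motion": "0 0.007 0 0.003 0 0.023 1; 0 0.013 0 0.005 0 0.042 1; 0 0.017 0 0.007 0 0.056 1; 0 0.02 0 0.009 0 0.065 1; 0 0.021 0 0.009 0 0.068 1"
}}

```text
t: 23.35
eef_pos: [0.5704, -0.1611, 0.0293]
tcp_rot: [[0.032, 0.999, 0.002], [0.999, -0.032, 0.022], [0.022, 0.001, -1.0]]
ft_force: [-0.8, 2.1, 16.8]
width: 0.254
grip_force: 89.5
```

```bash
python3 plan.py 1 .02|head -3
python3 - <<'E'
from h import *
np.set_printoptions(precision=4,suppress=True)
sd=ctrl.get_image("side");t=ctrl.get_image("top")
cv2.imwrite("pics/c8.png",cv2.resize(sd["frame"][110:260,110:430],(800,375))[:,:,::-1])
for i in(sd,t):
    for k,z in (("lift_mark",.084),("saddle",.071),("holddown_knob",.109)):
        for q in ctrl.place_of(k,i)[:1]: print(k,np.round(q["xy"]),q["p"],at_z(i,q["xy"],z))
E
```

```text
23.35 [ 0.5704 -0.1611  0.0293] 0.2538172192825202 [-0.7904  2.0724 16.7549]
r 0.2087542967643718 elev -0.022414985714464486 lat 0.0003699328442504005
check z goes down: -0.0041593762073351415
lift_mark [240. 199.] 0.61 [0.5804 0.2117 0.084 ]
lift_mark [223. 195.] 0.65 [0.581 0.213 0.084]
```

View pics/c8.png

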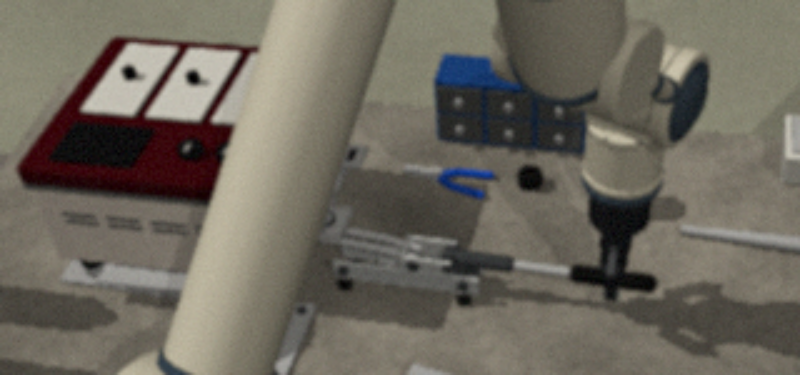

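The handle is level and the load is on the jack (16.8 N), with the unit raised. I'll press a touch further so it rests firmly on the stop.

Request:
{"api": "play_rows", "payload": {
  "motion": "0 0.002 0 0.001 0 0.005 1; 0 0.004 0 0.001 0 0.01 1; 0 0.004 0 0.001 0 0.01 1; 0 0.004 0 0.001 0 0.01 1"
}}

```text
t: 24.15
eef_pos: [0.5705, -0.1609, 0.0278]
tcp_rot: [[0.032, 0.999, 0.002], [0.999, -0.032, 0.034], [0.034, 0.001, -0.999]]
ft_force: [-3.2, -0.4, 21.6]
width: 0.256
grip_force: 89.9
```

```bash
python3 plan.py 1 .02|head -2
```

```text
24.15 [ 0.5705 -0.1609  0.0278] 0.25585252443452977 [-3.2197 -0.375  21.6092]
r 0.20876350705444024 elev -0.02961708849337733 lat 0.0004047727686346593
```

```bash
python3 -c "
from workcell import ctrl
print(ctrl.hand_in())"
```

```text
the job is handed in; nothing more can be done
None
```

I handed the job in at about 24 s, with no verdict returned: the hold-down is in the free notch, the jack stands centred under the ringed lug, and the handle is held down on its stop with the unit's side lifted.

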